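# Set sprung tweezers to the marked gap across a potsherd

## Task

Pick up the sprung tweezers by their blue grips with a light squeeze, and bring the still wide-open tips to the sherd in the stand so that they straddle its free upright edge, one tip on each side, about a centimetre past the edge and about half-way up, without touching it. There squeeze the tweezers gently until the black pointer lines up with the red mark on their scale, without squeezing well past it, and finish while holding them there, clear of the sherd and stand, the gap steady; leave everything else where it is.

Things in the scene. Friction and masses are not known exactly. Their poses are not given: they have to be found in the camera images.
- tweezers: Steel tweezers with blue grips lying flat, 198 mm long, about 75 g. Pose: that of the rigid left arm and heel. Origin: underside, midway between the grips. x to the tips, y to the left arm, z up. Heel hinge at x -110 mm, y 0; tips end at x 75, z 6 to 14 mm. Grips x -22 to 22, 20 mm tall; the left one's outer face at y 18. Balances near x = 0. White scale strip over both arms at x 33 to 57.
- blade (a joint): Right arm, hinged at the heel, in rad: 0 open (at rest), grows as squeezed, at most 0.16. Tip gap in mm: 14 + 185*sin(0.1083 - angle), 34 at rest. Width over the grips' outer faces in mm: 36 + 110*sin(0.1083 - angle), 48 at rest; faces parallel and tweezers symmetric about y = 0 at 36. Spring 10 N m/rad: about 10 N on the grips at a 14 mm gap.
- mark (a joint): Red mark, a rider pre-set on the scale, stays where it is set: 0 to 0.006 m, growing away from the left arm. The marked tip gap in mm is 10.42 + 1.194 times this value in mm.
- tip_left (a point): Inner face of the left tip, at its end; tip 3 mm thick, 8 mm tall.
- tip_right (a point): Inner face of the right tip, at its end; moves with the right arm.
- pointer (a point): Black pointer line on the right arm, above the scale strip, 155 mm from the hinge; moves with the right arm.
- mark_line (a point): Centre line of the red mark: a red bar (11 by 2 mm) on the heel side of the white scale strip; the black pointer bar on the tip side is in one line with it when the gap is right. Axes as the tweezers'; while the gap is too wide the pointer lies to its -y side.
- stand: Wooden base (125 by 80 mm, 12 thick), steel post 137 mm tall and a cork-lined clamp holding the sherd upright. Fixed to the table. Origin on the table below the sherd's free edge, which faces roughly to the robot; x from that edge along the sherd to the clamp, z up. Base from x 15 to 140 mm, clamp from x 58, post at x 100.
- sherd: Thin painted terracotta sherd held on edge in the stand, 4 mm thick. Origin at the middle of its free upright edge, 85 mm above the table; axes as the stand's. For 34 mm from the edge it is flat, faces at y +2 and -2 mm, from 22 mm below to 22 mm above the origin; beneath it only air and the base.
- sherd_edge (a point): Middle of the sherd's free upright edge, 85 mm above the table; x into the sherd, z up.
- flask: blue drinking flask, 72 mm across, 225 mm tall, standing; origin under its centre
- water: clear water bottle with blue cap, 72 mm across, 260 mm tall, standing; origin under its centre
- cup: paper cup, 74 mm across, 90 mm tall, standing; origin under its centre
- brush: dusting brush lying on the table near the middle, handle towards the robot, under 30 mm high; origin near its middle
- loose_sherd: loose potsherd lying flat, about 60 by 45 mm, 7 mm thick
- jar: small amber jar with black lid, 50 mm across, 70 mm tall, standing; origin under its centre
There are look-alikes about, which are no part of the job. What is shaped like the tweezers but green or yellow is not meant.

How it is judged:
On the way, in this order (a step that is already met when the one before it is completed fails the run):
1. the tweezers are held with the tips, still wider than the mark (pointer at least 3 mm short of it), straddling the sherd's free edge (((y of tip_left in the frame of sherd_edge above 0.002 m and y of tip_right in the frame of sherd_edge below -0.002 m) or (y of tip_left in the frame of sherd_edge below -0.002 m and y of tip_right in the frame of sherd_edge above 0.002 m)) and x of tip_left in the frame of sherd_edge between 0.003 and 0.022 m and z of tip_left in the frame of sherd_edge between -0.017 and 0.017 m and x of tip_right in the frame of sherd_edge between 0.003 and 0.022 m and z of tip_right in the frame of sherd_edge between -0.017 and 0.017 m and contact force between the fingers and tweezers above 1 N and height (world z) of tweezers above 0.04 m and contact force between tweezers and stand below 0.5 N and y of pointer in the frame of mark_line below -0.003 m), for 0.1 s.
2. the tips still straddle the edge and the pointer stands at the red mark within 1.7 mm, at rest (((y of tip_left in the frame of sherd_edge above 0.002 m and y of tip_right in the frame of sherd_edge below -0.002 m) or (y of tip_left in the frame of sherd_edge below -0.002 m and y of tip_right in the frame of sherd_edge above 0.002 m)) and x of tip_left in the frame of sherd_edge between 0.003 and 0.022 m and z of tip_left in the frame of sherd_edge between -0.017 and 0.017 m and x of tip_right in the frame of sherd_edge between 0.003 and 0.022 m and z of tip_right in the frame of sherd_edge between -0.017 and 0.017 m and contact force between the fingers and tweezers above 1 N and height (world z) of tweezers above 0.04 m and contact force between tweezers and stand below 0.5 N and y of pointer in the frame of mark_line between -0.0017 and 0.0017 m and velocity of joint blade between -0.05 and 0.05 rad/s), for 0.5 s.
At the end, for the whole second after the job is handed in: The fingers hold the tweezers, raised more than 40 mm; the tips lie on opposite sides of the sherd, 3 to 22 mm past its free edge and within 17 mm of half height; the pointer is within 1.7 mm of the red mark (gap within 2 mm); all steady and nothing touching the sherd or stand (all of step 2 and linear speed of tweezers below 0.02 m/s and contact force between tweezers and sherd below 0.3 N); the arm keeps its last pose, push and grip.
It fails at once if the tweezers or the robot press on the sherd or its stand with more than 2 N (contact force between any of tweezers, the arm, the fingers and stand above 2 N).
It fails at once if the tweezers are squeezed more than 4 mm past the red mark (y of pointer in the frame of mark_line above 0.004 m).
It fails at once if another thing on the table is moved by more than 25 mm (distance of any of flask, water, cup, brush, loose_sherd, jar from where it was at the start of the episode above 0.025 m).
It also fails if it takes over 45 s, if anything falls off the work surface, if the arm or the gripper's body presses on something with over 40 N, if the wrist force passes 120 N, or if a joint passes its speed limit or range.

## Robot

A 7-joint arm with a two-finger parallel gripper is mounted at the origin on the work surface. World frame = base frame: x ahead of the robot, y to its left, z up, the work surface at z = 0. Lengths are in m, angles in rad, forces in N, time in s.
With the tool pointing down it reaches from about 0.35 to 0.9 m from the base axis. Payload 7.2 kg.
Tool frame: the origin (TCP) lies midway between the tips of the shut fingers; the grasp point (between the pads) lies 19 mm behind it; z points along the fingers, y is the line along which they close (so a half turn about z gives the same grasp; the last joint's range is limited). The gripper opens to 88 mm and grips with 3 to 60 N. Pads are 20 mm wide; open, the fingers measure 115 mm over their backs; the gripper's body (75 mm by 178 mm) begins 61 mm behind the grasp point.
Start: joints at [-1.248, 0.411, -0.013, 1.596, 0.006, 1.134, -0.082], TCP at [0.238, 0.578, 0.197] pointing down, gripper open.
Joint ranges: [-2.95, 2.95], [-0.29, 1.99], [-1.47, 1.44], [0.14, 2.54], [-1.03, 4.17], [0.13, 1.85], [-2.86, 2.86]. Speed limits (rad/s): [2.39, 2.39, 3.01, 3.01, 3.14, 3.14, 3.14].

## Interface

Orientations are given as [roll, pitch, yaw] about the fixed x, y, z axes, in that order (R = Rz(yaw) Ry(pitch) Rx(roll)).
In Python, from workcell import manip, kin, vision, sensors gives the robot as it stands. Calls block until the motion is done:
- manip.reach(position, orientation): joint-space move of the TCP to a pose.
- manip.move_l(position, ori=None, feed=0.15, guard=None): straight line of the TCP; ori=None keeps the orientation; feed is the mean speed in m/s. With guard (N) it stops when the force on the tool has changed by that much, and returns True; else False.
- manip.set_joints(angles): joint-space move.
- manip.release() and manip.grab(force=None): open the fingers fully, or close them until they stop; force is the grip in N (None keeps the last).
- manip.dwell(seconds).
- kin.solve_ik(position, orientation): joint angles nearest the present ones, or None.
- vision.camera(name): name is "scene" or "side" or "wrist"; returns a dict with "img" (420x560x3 uint8, blue, green, red), "z_map" (420x560 float32, m along the optical axis (not along the pixel's ray), 0 where there is no reading), "fx", "fy", "cx", "cy" (pixels), "position" and "orientation" of the camera in the world; the wrist camera has in their place "mount" (4x4, takes a point from camera to tool coordinates, whose origin is the TCP and whose axes are the flange's). Camera axes: x right, y down, z forward; pixel columns grow to the right and rows downward; lengths in m; the calibration is good to about 2 mm. A picture is of the moment at which its call begins: read the wrist's pose just before it.
A pose or a line that the arm cannot do raises manip.PlanningError and nothing moves.
- manip.sign_off(): hands the job in; it is judged then, once.
Readings, each from a call of its own:
- sensors.current_time_s(): time.
- sensors.current_q(): joint angles.
- sensors.current_joint_vel(): joint speeds.
- sensors.current_joint_torque(): joint torques, N m.
- sensors.current_eef_pos(): TCP position.
- sensors.current_orientation(): TCP orientation.
- sensors.current_wrist_force(): force on the tool from outside, world axes, zero at the start.
- sensors.current_ft_torque(): the same for the moment, N m.
- sensors.current_finger_gap(): finger opening in m.
- sensors.current_grip_force(): force on a finger pad.
Only numpy, scipy, OpenCV 4.12 (cv2) and the standard library are available. Lean on these libraries where they do the work, as an engineer would, in place of code of your own. Each camera call takes 0.05 s, during which the arm holds its last target. There are 200 camera calls.

## Working session

There is one attempt and no reset: what is moved stays moved. The work goes in short steps, each a Python script; the robot and the scene stay as the last script left them, time stands still between calls to the robot, and variables do not carry over. Pictures are saved under pics/ and viewed, at most 10 in all, crops included, and the job is handed in when it is done.

```bash
ls; mkdir -p pics
python3 - <<'E'
from workcell import manip, kin, vision, sensors
import cv2,numpy as np,pickle
d={}
for n in("scene","side"):
    c=vision.camera(n); d[n]=c; print(n,c["fx"],c["fy"],c["cx"],c["cy"],c["position"],c["orientation"])
pickle.dump(d,open("cams.pkl","wb"))
for n in d: cv2.imwrite(f"pics/{n}0.png",d[n]["img"])
w=vision.camera("wrist");print(w["mount"],w["fx"],w["cx"],w["cy"]);print(sensors.current_eef_pos(),sensors.current_orientation(),sensors.current_time_s(),sensors.current_finger_gap())
E
```

```text
pics
scene 543.530793155671 543.530793155671 276.8577708945037 200.96784732620242 [ 1.06590795 -0.66413793  1.3769355 ] [-2.56346411 -0.01055883  0.691816  ]
side 444.74428960991605 444.74428960991605 279.6913696717689 209.31523042911422 [0.48146731 0.83390773 0.86990726] [-2.3206789   0.01619585 -3.05831916]
[[-3.20683585e-04 -9.55411115e-01 -2.95278678e-01  8.19456568e-02]
 [ 9.99999601e-01 -6.01798135e-05 -8.91317301e-04 -5.93769676e-04]
 [ 8.33804641e-04 -2.95278846e-01  9.55410753e-01 -1.86660809e-01]
 [ 0.00000000e+00  0.00000000e+00  0.00000000e+00  1.00000000e+00]] 291.72505614830783 278.65117597485937 211.69809032042696
[0.23797054 0.57748    0.19630607] [-3.14036771e+00  1.16236563e-04  2.75078755e+00] 0.15 0.08782961511801043
```

View pics/scene0.png

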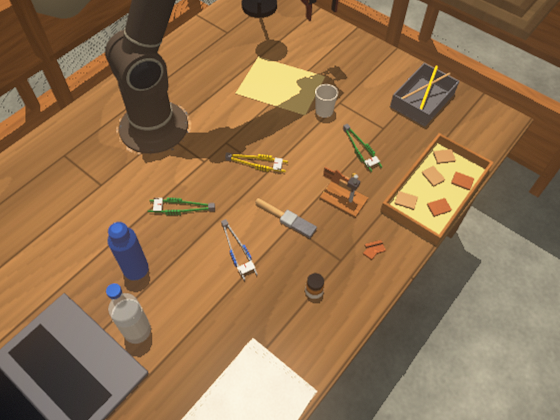

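View pics/side0.png

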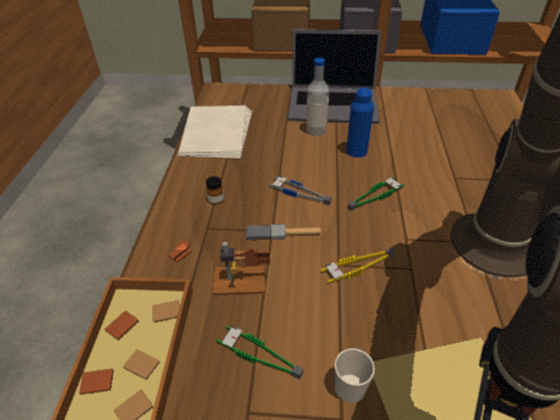

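The scene view shows four tweezers: green at (183,206) and (362,147), yellow at (258,162), and blue-gripped at (238,250), which is (300,190) in the side view. Only the last has blue grips, so it is the one meant. The stand is at about (345,195) in scene and (240,270) in side. Next I'll get rough positions from depth, then look from the wrist camera.

```bash
cat > h.py <<'E'
import numpy as np,cv2,pickle
from scipy.spatial.transform import Rotation as R
from workcell import manip,kin,vision,sensors
def rot(o): return R.from_euler("xyz",o).as_matrix()
def shot(n):
    if n=="wrist":
        p,o=np.array(sensors.current_eef_pos()),sensors.current_orientation()
        c=vision.camera(n); T=np.eye(4);T[:3,:3]=rot(o);T[:3,3]=p; M=T@c["mount"]
        c["R"],c["p"]=M[:3,:3],M[:3,3]
    else:
        c=vision.camera(n); fix(c)
    return c
def fix(c): c["R"],c["p"]=rot(c["orientation"]),np.array(c["position"]); return c
def ray(c,uv):
    uv=np.atleast_2d(np.asarray(uv,float))
    d=np.c_[(uv[:,0]-c["cx"])/c["fx"],(uv[:,1]-c["cy"])/c["fy"],np.ones(len(uv))]
    return d@c["R"].T
def onplane(c,uv,z):
    d=ray(c,uv); return c["p"]+d*((z-c["p"][2])/d[:,2])[:,None]
def depth(c,uv):
    uv=np.atleast_2d(uv); z=c["z_map"][uv[:,1].astype(int),uv[:,0].astype(int)]
    return c["p"]+ray(c,uv)*z[:,None]
def tri(c1,u1,c2,u2):
    A=[];b=[]
    for c,u in((c1,u1),(c2,u2)):
        d=ray(c,u)[0];d/=np.linalg.norm(d);P=np.eye(3)-np.outer(d,d);A.append(P);b.append(P@c["p"])
    A=np.vstack(A);b=np.hstack(b);x=np.linalg.lstsq(A,b,rcond=None)[0]
    return x,np.linalg.norm(A@x-b)
def proj(c,P):
    q=(np.atleast_2d(P)-c["p"])@c["R"]; return np.c_[c["fx"]*q[:,0]/q[:,2]+c["cx"],c["fy"]*q[:,1]/q[:,2]+c["cy"]]
E
python3 - <<'E'
from h import *
np.set_printoptions(precision=4,suppress=True)
d=pickle.load(open("cams.pkl","rb"))
for n in d: fix(d[n])
q={"scene":{"heel":(224,222),"strip":(246,268),"base":(343,201),"brush":(298,223),"jar":(315,280),"post":(353,178),"flask":(122,228),"sherd":(333,176)},
"side":{"heel":(328,201),"strip":(280,184),"base":(238,287),"brush":(265,232),"jar":(214,183),"post":(227,246),"sherd":(258,257)}}
for n in q:
    for k,v in q[n].items(): print(n,k,depth(d[n],v)[0])
crop=d["scene"]["img"][130:310,200:400]; cv2.imwrite("pics/crop1.png",cv2.resize(crop,None,fx=3.3,fy=3.3,interpolation=2))
E
```

```text
scene heel [ 0.4408 -0.1278  0.0194]
scene strip [ 0.5887 -0.1988  0.0228]
scene base [0.6627 0.1552 0.0177]
scene brush [0.6089 0.006  0.023 ]
scene jar [ 0.7668 -0.1243  0.0686]
scene post [0.6707 0.1718 0.1254]
scene flask [ 0.3565 -0.3816  0.2251]
scene sherd [0.6078 0.1687 0.0822]
side heel [ 0.4363 -0.1206  0.0179]
side strip [ 0.5793 -0.1843  0.0206]
side base [0.6485 0.1955 0.0129]
side brush [0.6031 0.0138 0.0173]
side jar [ 0.7602 -0.117   0.0705]
side post [0.6678 0.171  0.1294]
side sherd [0.6005 0.1636 0.0887]
```

View pics/crop1.png

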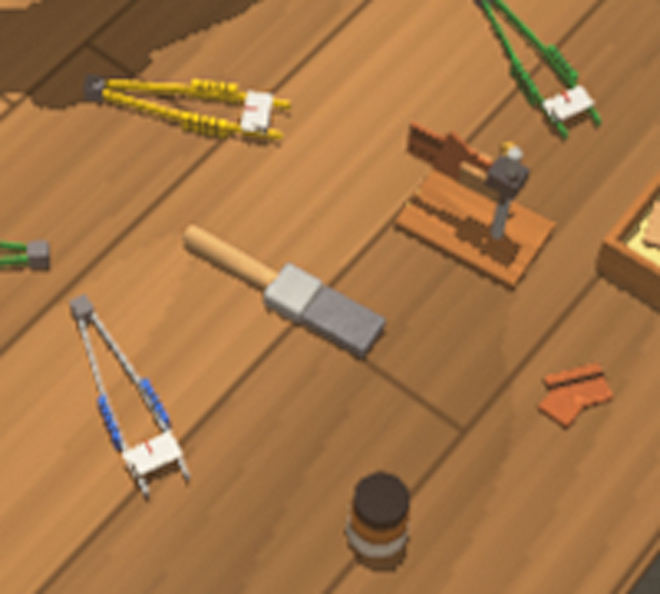

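The crop confirms the target: steel arms with blue grips, white scale with a red mark on the heel side, heel at (224,222) and tips near (247,275) in the full scene image. It lies at about (0.54,-0.17) with yaw about -0.42. The sherd's free edge points towards the robot, near (0.58,0.16). Next come wrist views of both.

Run:
```python
from h import *
np.set_printoptions(precision=3,suppress=True)
P={"tw":([.54,-.17,.16],-.42),"st":([.51,.17,.12],0.0)}
for k,(p,y) in P.items():
    for yy in(y,y+np.pi): print(k,yy,kin.solve_ik(p,[np.pi,0,yy]))
D=[]
def go(p,y):
    manip.reach(p,[np.pi,0,y]); D.append(shot("wrist")); print(sensors.current_time_s(),sensors.current_eef_pos())
try:
    go([.55,.13,.24],0.0)
    go([.55,.21,.24],0.0)
    go([.57,-.15,.20],-.42)
    go([.54,-.17,.14],-.42)
except Exception as e: print("ERR",e)
pickle.dump(D,open("w.pkl","wb"))
if len(D)==4:
    m=np.vstack([np.hstack([D[0]["img"],D[1]["img"]]),np.hstack([D[2]["img"],D[3]["img"]])])
    cv2.imwrite("pics/w.png",cv2.resize(m,(800,600),interpolation=cv2.INTER_AREA))
```

```text
tw -0.42 [-0.523  0.52   1.046  1.832 -0.507  1.087 -1.279]
tw 2.721592653589793 [-0.401  0.44   0.838  1.826 -0.375  1.043  1.733]
st 0.0 [-0.916  0.396  0.65   1.928 -0.299  0.915 -1.689]
st 3.141592653589793 [-0.539  0.345  0.16   1.904 -0.069  0.897  1.225]
2.175 [0.55  0.131 0.24 ]
2.6417 [0.55  0.211 0.24 ]
4.05 [ 0.571 -0.148  0.2  ]
4.4833 [ 0.541 -0.169  0.141]
```

View pics/w.png

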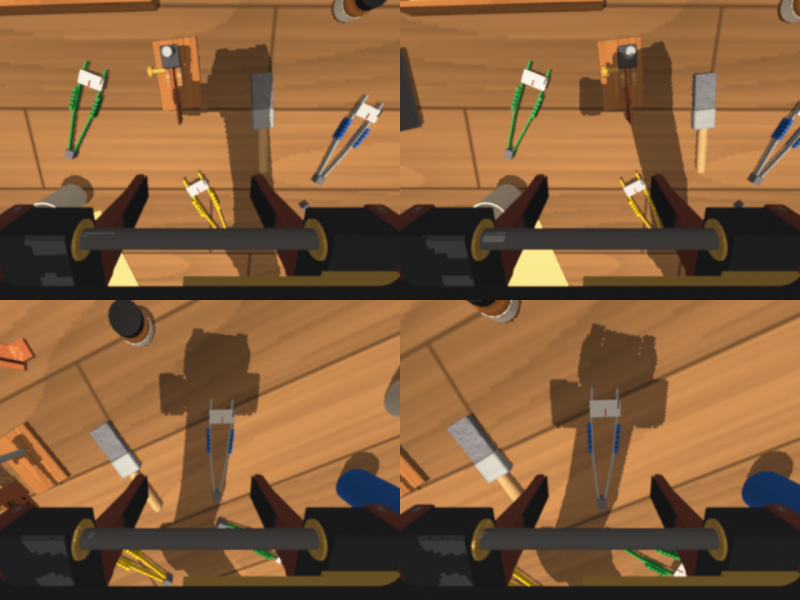

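In the wrist views up is tool +x. The upper pair shows the sherd from above, with its free end at about (252,171) and (323,171) in full pixels. The lower pair shows the blue grips at about (295,195) and (322,195) in view 3 and (275,195) and (305,195) in view 4. I'll segment and triangulate these.

```bash
cat > meas.py <<'E'
from h import *
def blobs(c,lo,hi,roi,amin=15):
    h=cv2.cvtColor(c["img"],cv2.COLOR_BGR2HSV); m=cv2.inRange(h,lo,hi); k=np.zeros_like(m); k[roi[1]:roi[3],roi[0]:roi[2]]=1; m*=k
    n,l,s,ce=cv2.connectedComponentsWithStats(m)
    return sorted([(tuple(ce[i].round(2)),tuple(s[i])) for i in range(1,n) if s[i][4]>=amin],key=lambda b:b[0][0]),m
E
python3 - <<'E'
from meas import *
np.set_printoptions(precision=4,suppress=True)
D=pickle.load(open("w.pkl","rb"))
B=[]
for c in D[2:]:
    b,_=blobs(c,(105,120,40),(130,255,255),(230,150,360,240)); print(b); B.append(b)
for c in D[2:]:
    b,_=blobs(c,(0,120,60),(8,255,255),(250,120,360,180),2); print("red",b)
    b,_=blobs(c,(0,0,110),(180,50,255),(250,100,360,240),20); print("white",b)
# sherd cloud
for c in D[:2]:
    v,u=np.mgrid[90:190,200:360]; uv=np.c_[u.ravel(),v.ravel()]
    z=c["z_map"][uv[:,1],uv[:,0]]; p=depth(c,uv); h=cv2.cvtColor(c["img"],cv2.COLOR_BGR2HSV)[uv[:,1],uv[:,0]]
    s=(p[:,2]>.05)&(p[:,2]<.125)&(z>0); 
    q=p[s]; print(len(q),q.min(0),q.max(0)); 
    for x0 in np.arange(.55,.70,.01):
        t=q[(q[:,0]>=x0)&(q[:,0]<x0+.01)]
        if len(t): print(round(x0,2),len(t),t[:,0].mean(),np.percentile(t[:,1],[5,50,95]),np.percentile(t[:,2],[5,50,95]))
crops=[cv2.resize(D[0]["img"][80:190,200:300],None,fx=4,fy=4,interpolation=0),cv2.resize(D[1]["img"][80:190,270:370],None,fx=4,fy=4,interpolation=0)]
cv2.imwrite("pics/sh.png",np.hstack(crops))
E
```

```text
[((np.float64(291.38), np.float64(197.18)), (np.int32(290), np.int32(180), np.int32(4), np.int32(34), np.int32(105))), ((np.float64(323.24), np.float64(197.63)), (np.int32(320), np.int32(182), np.int32(7), np.int32(32), np.int32(92)))]
[((np.float64(265.1), np.float64(193.14)), (np.int32(263), np.int32(173), np.int32(6), np.int32(41), np.int32(157))), ((np.float64(303.6), np.float64(193.62)), (np.int32(300), np.int32(174), np.int32(8), np.int32(40), np.int32(167)))]
red []
white [((np.float64(309.22), np.float64(162.49)), (np.int32(293), np.int32(152), np.int32(34), np.int32(26), np.int32(581)))]
red []
white [((np.float64(268.35), np.float64(129.3)), (np.int32(268), np.int32(124), np.int32(2), np.int32(13), np.int32(20))), ((np.float64(285.75), np.float64(151.3)), (np.int32(266), np.int32(138), np.int32(42), np.int32(32), np.int32(886)))]
1383 [0.5747 0.1566 0.0567] [0.6623 0.2094 0.1199]
0.57 34 0.5772645275496262 [0.1595 0.1601 0.1635] [0.0672 0.1049 0.1069]
0.58 65 0.5849834244462581 [0.1601 0.1611 0.1643] [0.0679 0.1045 0.1067]
0.59 68 0.5950119293485816 [0.1613 0.1622 0.1653] [
[... 616 characters left out ...]
1606 0.1637 0.1643] [0.0748 0.1039 0.1064]
0.58 79 0.5850525776523257 [0.161  0.1645 0.1652] [0.067  0.1022 0.1067]
0.59 69 0.5954092988425643 [0.1626 0.1656 0.1664] [0.0705 0.1042 0.1068]
0.6 80 0.6049459112311136 [0.1631 0.1667 0.1681] [0.0634 0.1026 0.1096]
0.61 96 0.6152393327665978 [0.1656 0.1686 0.1694] [0.0664 0.1102 0.119 ]
0.62 96 0.6250650513000786 [0.1666 0.17   0.171 ] [0.0633 0.1064 0.1156]
0.63 202 0.635531097644989 [0.1582 0.1712 0.1798] [0.0784 0.0969 0.1073]
0.64 275 0.6453535615281598 [0.1595 0.1728 0.2055] [0.0766 0.0963 0.1044]
0.65 463 0.6549072859026616 [0.1611 0.1812 0.2064] [0.0851 0.0931 0.1094]
0.66 37 0.6604789281562358 [0.1612 0.1777 0.2074] [0.087  0.1081 0.1098]
```

View pics/sh.png

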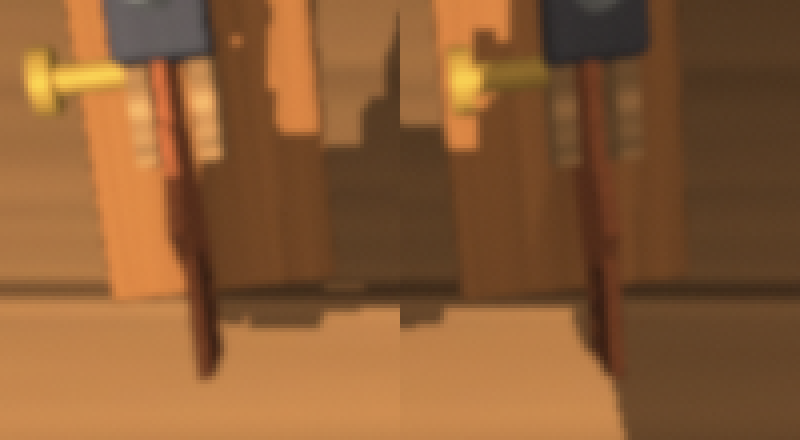

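The sherd crops show a clean dark top edge with its free end at about (252,174) and (322,174). The cloud gives the edge at x≈0.5745, y≈0.162 and yaw≈0.133, with top at 0.107 as described. Now I'll triangulate the corner and the tweezers.

Run:
```python
from meas import *
np.set_printoptions(precision=4,suppress=True)
D=pickle.load(open("w.pkl","rb"))
print("corner",tri(D[0],(251.7,173.8),D[1],(322.2,173.6)))
c,e=D[2:]
L=tri(c,(291.38,197.18),e,(265.1,193.14));Rr=tri(c,(323.24,197.63),e,(303.6,193.62));S=tri(c,(309.22,162.49),e,(285.75,151.3))
print("L",L,"R",Rr,"strip",S)
d=pickle.load(open("cams.pkl","rb"))
for n in d: fix(d[n]); 
# heel: dark block; depth cloud of everything between z .006 and .03 around tweezers
for k in (c,e):
    v,u=np.mgrid[110:300,230:360];uv=np.c_[u.ravel(),v.ravel()];p=depth(k,uv);z=k["z_map"][uv[:,1],uv[:,0]]
    f=R.from_euler("z",.42).as_matrix(); q=(p-[.54,-.17,0])@f.T
    s=(z>0)&(q[:,2]>.006)&(q[:,2]<.04)&(abs(q[:,1])<.05)
    for x0 in np.arange(-.14,.11,.02):
        t=q[s&(q[:,0]>=x0)&(q[:,0]<x0+.02)]
        if len(t): print(round(x0,2),len(t),np.percentile(t[:,0],[0,100]),t[:,1].min(),t[:,1].max(),np.percentile(t[:,2],[50,95]))
```

```text
corner (array([0.5728, 0.1617, 0.0929]), np.float64(7.204084220176138e-05))
L (array([ 0.5509, -0.1585,  0.0157]), np.float64(0.00012232606339412382)) R (array([ 0.5321, -0.1967,  0.0112]), np.float64(0.00015142937813389943)) strip (array([ 0.5826, -0.1971,  0.0113]), np.float64(4.9622616873953686e-05))
-0.12 136 [-0.1177 -0.1001] -0.011956811286410072 0.004124214154307899 [0.0189 0.02  ]
-0.1 104 [-0.1    -0.0801] -0.013986282817207464 0.005549323688079633 [0.0139 0.0188]
-0.08 75 [-0.0799 -0.0605] -0.016233194002839676 0.007464766983743383 [0.0137 0.015 ]
-0.06 73 [-0.0591 -0.0404] -0.01960518519108872 0.009252231739647572 [0.0137 0.0151]
-0.04 80 [-0.0398 -0.0202] -0.02262864755834777 0.012198025998148242 [0.0137 0.0149]
-0.02 191 [-0.0199 -0.0001] -0.02896410915540486 0.017770013557703447 [0.0181 0.0201]
0.0 215 [0.0001 0.0199] -0.030681573938421886 0.018355939449022574 [0.0184 0.0199]
0.02 155 [0.0206 0.04  ] -0.030794457957916358 0.018451634976075975 [0.0168 0.0195]
0.04 554 [0.04 0.06] -0.02961149363996585 0.013822079762570475 [0.0182 0.0198]
0.06 169 [0.06   0.0792] -0.028686
[... 192 characters left out ...]
395548412 [0.0138 0.0175]
-0.08 99 [-0.0799 -0.0601] -0.01670394072386267 0.007851773292591556 [0.0137 0.0147]
-0.06 103 [-0.0597 -0.0403] -0.01990272820704008 0.009999260056851093 [0.0137 0.015 ]
-0.04 109 [-0.0398 -0.02  ] -0.02287836197355251 0.012039981197959274 [0.0136 0.0147]
-0.02 258 [-0.0199 -0.0001] -0.02962555358168706 0.017351689328287064 [0.0184 0.0198]
0.0 294 [0.     0.0199] -0.030468229629799226 0.018077939442707965 [0.0186 0.0201]
0.02 247 [0.0203 0.04  ] -0.03131325880016851 0.018247921523255172 [0.0174 0.0195]
0.04 801 [0.0403 0.06  ] -0.02974423755786944 0.014280880047362918 [0.0181 0.0196]
0.06 243 [0.06   0.0788] -0.02918504104217784 0.014164043640749517 [0.017  0.0193]
```

Sizes check out: width 48.9 over the grips, tops at 20 mm, length 198. The grasp point is (0.541,-0.177) with tool yaw -0.42 on the mid-axis. I'll grasp lightly now.

Run:
```python
from h import *
np.set_printoptions(precision=4,suppress=True)
manip.reach([.5412,-.1772,.07],[np.pi,0,-.42])
g=manip.move_l([.5412,-.1772,.004],feed=.08,guard=8); print(g,sensors.current_eef_pos())
manip.grab(3.5); manip.dwell(.2)
print(sensors.current_finger_gap(),sensors.current_grip_force(),sensors.current_time_s())
manip.move_l([.5412,-.1772,.079],feed=.08); manip.dwell(.2)
print(sensors.current_finger_gap(),sensors.current_grip_force(),sensors.current_eef_pos(),sensors.current_wrist_force(),sensors.current_time_s())
c=shot("wrist"); pickle.dump(c,open("g.pkl","wb"))
cv2.imwrite("pics/g.png",cv2.resize(c["img"][20:300,160:400],None,fx=2.1,fy=2.1,interpolation=2))
```

```text
False [ 0.5414 -0.1775  0.0043]
0.0006147836402060653 0.0 7.3833
0.0006209394871150519 0.0 [ 0.5409 -0.1772  0.0786] [-0.1059 -0.0045 -0.3917] 8.6667
```

View pics/g.png

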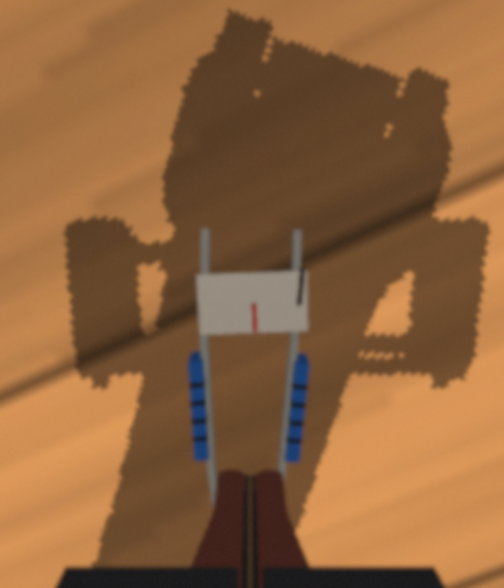

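The fingers shut at 0.6 mm and the tweezers still lie on the table, so the grasp missed. In the crop the scale is at (252,302), the grips at (199,405) and (297,408), and the closed fingers at (250,480). I need to know whether the tweezers moved.

```bash
cat > cloud.py <<'E'
from h import *
def cloud(k,o,yaw,roi,hz=(.006,.04),step=.02):
    v,u=np.mgrid[roi[1]:roi[3],roi[0]:roi[2]];uv=np.c_[u.ravel(),v.ravel()];p=depth(k,uv);z=k["z_map"][uv[:,1],uv[:,0]]
    q=(p-[o[0],o[1],0])@R.from_euler("z",-yaw).as_matrix().T
    s=(z>0)&(q[:,2]>hz[0])&(q[:,2]<hz[1])&(abs(q[:,1])<.05)
    for x0 in np.arange(-.14,.11,step):
        t=q[s&(q[:,0]>=x0)&(q[:,0]<x0+step)]
        if len(t): print(round(x0,2),len(t),t[:,:1].min().round(4),t[:,0].max().round(4),t[:,1].min().round(4),t[:,1].max().round(4),np.percentile(t[:,2],[50,95]).round(4))
E
python3 - <<'E'
from cloud import *
np.set_printoptions(precision=4,suppress=True)
c=pickle.load(open("g.pkl","rb"))
cloud(c,(.54,-.17),-.42,(160,20,400,300))
print("proj TCP",proj(c,[sensors.current_eef_pos()]),proj(c,[[.5412,-.1772,.02]]))
manip.release(); manip.reach([.5412,-.1772,.14],[np.pi,0,-.42])
c=shot("wrist"); pickle.dump(c,open("g2.pkl","wb")); print(sensors.current_finger_gap(),sensors.current_time_s())
cloud(c,(.54,-.17),-.42,(160,20,400,300))
D=[shot("scene"),shot("side")];pickle.dump(D,open("ss.pkl","wb"))
print(proj(D[0],[[.5412,-.1772,.14],[.5412,-.1772,.02]]),proj(D[1],[[.5412,-.1772,.14],[.5412,-.1772,.02]]))
h=np.hstack([cv2.resize(D[0]["img"][150:350,160:320],(400,500)),cv2.resize(D[1]["img"][100:260,236:364],(400,500))]);cv2.imwrite("pics/ss.png",h)
E
```

```text
-0.06 2 -0.0423 -0.0405 0.0097 0.0098 [0.0144 0.015 ]
-0.04 82 -0.04 -0.0201 -0.0223 0.0123 [0.0137 0.0147]
-0.02 379 -0.0198 -0.0 -0.0296 0.0177 [0.0185 0.0197]
0.0 445 0.0 0.02 -0.0309 0.0183 [0.0185 0.02  ]
0.02 357 0.02 0.04 -0.0314 0.0188 [0.0168 0.0194]
0.04 1237 0.04 0.0598 -0.0295 0.0144 [0.0181 0.0195]
0.06 346 0.0602 0.0794 -0.0291 0.0144 [0.0167 0.0193]
proj TCP [[277.6288 243.6084]] [[277.5999 216.865 ]]
0.08761399387052222 10.4917
-0.12 172 -0.117 -0.1 -0.012 0.0041 [0.0189 0.0198]
-0.1 148 -0.1 -0.0801 -0.0131 0.005 [0.0138 0.0184]
-0.08 98 -0.08 -0.0601 -0.0165 0.0071 [0.0138 0.0149]
-0.06 97 -0.0599 -0.0401 -0.0198 0.0092 [0.0137 0.0149]
-0.04 107 -0.0399 -0.0202 -0.023 0.0114 [0.0137 0.015 ]
-0.02 246 -0.0197 -0.0001 -0.0291 0.0175 [0.0184 0.0199]
0.0 292 0.0001 0.0199 -0.0309 0.018 [0.0185 0.02  ]
0.02 242 0.0203 0.04 -0.0311 0.0183 [0.0168 0.0195]
0.04 797 0.04 0.0599 -0.0294 0.014 [0.0181 0.0199]
0.06 203 0.0607 0.0787 -0.0289 0.0138 [0.0167 0.0194]
[[236.1783 231.9014]
 [238.4098 253.2565]] [[292.7643 153.1487]
 [292.6092 186.2138]]
```

View pics/ss.png

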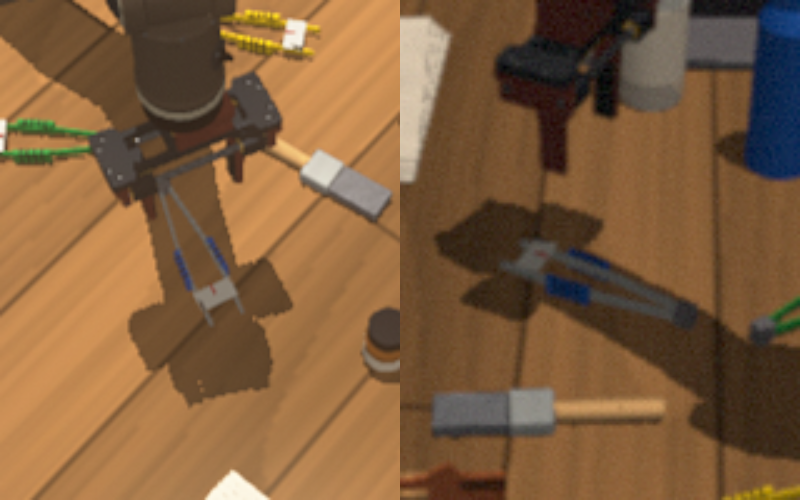

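The tweezers have not moved at all, so the fingers must have passed above or around them. I'll check from the depth maps where the fingertips really are in the tool frame, open and shut.

Run:
```python
from h import *
np.set_printoptions(precision=4,suppress=True)
for f in("g.pkl","g2.pkl"):
    c=pickle.load(open(f,"rb")); M=c["mount"]
    v,u=np.mgrid[0:420,0:560]; z=c["z_map"]
    p=np.stack([(u-c["cx"])/c["fx"]*z,(v-c["cy"])/c["fy"]*z,z],-1).reshape(-1,3)@M[:3,:3].T+M[:3,3]
    ok=(z.ravel()>0)&(abs(p[:,0])<.03)&(abs(p[:,1])<.08)&(p[:,2]<.03)&(p[:,2]>-.1)
    q=p[ok]; print(f,len(q))
    for z0 in np.arange(-.1,.02,.01):
        t=q[(q[:,2]>=z0)&(q[:,2]<z0+.01)]
        if len(t): print(round(z0,2),len(t),"x",t[:,0].min(),t[:,0].max(),"y-",np.percentile(t[t[:,1]<0,1],[0,100]) if (t[:,1]<0).any() else "","y+",np.percentile(t[t[:,1]>0,1],[0,100]) if (t[:,1]>0).any() else "")
```

```text
g.pkl 2119
-0.1 16 x -0.012030773737034595 -0.007991905457961343 y- [-0.0012 -0.0011] y+ [0.0023 0.0024]
-0.09 132 x 0.0007009224142892623 0.011368164739544495 y- [-0.0017 -0.    ] y+ [0.0012 0.0029]
-0.08 389 x 0.00869899402775362 0.011842905646252955 y- [-0.0115 -0.    ] y+ [0.0012 0.0128]
-0.07 553 x -0.010843762574891155 0.012002535736106532 y- [-0.0111 -0.0001] y+ [0.0004 0.0122]
-0.06 394 x 0.0043219904643663765 0.011668951603455324 y- [-0.0098 -0.0001] y+ [0.0004 0.0111]
-0.05 288 x 0.00879547027540338 0.011846496767047618 y- [-0.0085 -0.0002] y+ [0.0004 0.0098]
-0.04 241 x 0.008865147805843687 0.011611797619487621 y- [-0.0085 -0.0002] y+ [0.0003 0.0098]
-0.03 106 x 0.008922019003642881 0.011424564918551733 y- [-0.0085 -0.0002] y+ [0.0003 0.0098]
g2.pkl 6798
-0.1 913 x -0.012228091462569993 0.012003807597995839 y- [-0.0554 -0.0442] y+ [0.0452 0.0564]
-0.09 1344 x -0.01238024815840598 0.011944303510359605 y- [-0.0567 -0.0427] y+ [0.044 0.058]
-0.08 1174 x -0.007393439516915318 0.011783934753972214 y- [-0.0562 -0.0428] y+ [0.0441 0.0569]
-0.07 1057 x -0.010474187313791142 0.011971479677475763 y- [-0.0546 -0.0428] y+ [0.044 0.056]
-0.06 815 x -0.010418000267516367 0.01190975593701711 y- [-0.0526 -0.0429] y+ [0.0441 0.0539]
-0.05 673 x -0.010769962874005529 0.011709932284800523 y- [-0.0521 -0.0428] y+ [0.044  0.0535]
-0.04 567 x -0.010520581757528513 0.011806269985778939 y- [-0.0521 -0.0426] y+ [0.0442 0.0538]
-0.03 255 x -0.010498176079752564 0.011332923795030467 y- [-0.0519 -0.0429] y+ [0.0441 0.0531]
```

The fingertips actually end about 25 mm short of the stated TCP (z≈-0.025 in tool coordinates). That explains closing above the 20 mm grips without contact. I'll get the exact value, then descend by that much more under guard and check from the pictures.

Run:
```python
from h import *
np.set_printoptions(precision=4,suppress=True)
c=pickle.load(open("g2.pkl","rb")); M=c["mount"]
v,u=np.mgrid[0:420,0:560]; z=c["z_map"]
p=np.stack([(u-c["cx"])/c["fx"]*z,(v-c["cy"])/c["fy"]*z,z],-1).reshape(-1,3)@M[:3,:3].T+M[:3,3]
ok=(z.ravel()>0)&(abs(p[:,0])<.0125)&(abs(abs(p[:,1])-.048)<.006)&(p[:,2]<.03)&(p[:,2]>-.06)
t=np.sort(p[ok,2])[-8:]; print(t); tip=t[-3]
zc=.004+tip
manip.move_l([.5412,-.1772,.03],feed=.15)
g=manip.move_l([.5412,-.1772,zc],feed=.05,guard=6); print(g,zc,sensors.current_eef_pos(),sensors.current_wrist_force(),sensors.current_time_s())
if not g:
    manip.grab(3.5); manip.dwell(.3)
    print(sensors.current_finger_gap(),sensors.current_grip_force())
    if sensors.current_finger_gap()>.03:
        manip.move_l([.5412,-.1772,zc+.075],feed=.08); manip.dwell(.2)
        print(sensors.current_finger_gap(),sensors.current_grip_force(),sensors.current_wrist_force(),sensors.current_time_s())
        c=shot("wrist"); pickle.dump(c,open("g3.pkl","wb"))
        cv2.imwrite("pics/g3.png",cv2.resize(c["img"][20:300,160:400],None,fx=2.1,fy=2.1,interpolation=2))
```

```text
[-0.0246 -0.0246 -0.0246 -0.0245 -0.0243 -0.0242 -0.0242 -0.0242]
False -0.02019674545180786 [ 0.5414 -0.1773 -0.0199] [0.2948 0.6476 0.8243] 12.625
0.04356627142380082 3.4932452301326222
0.04417287900413449 3.4947229999579577 [ 0.9256 -0.3735 -1.6002] 14.9583
```

View pics/g3.png

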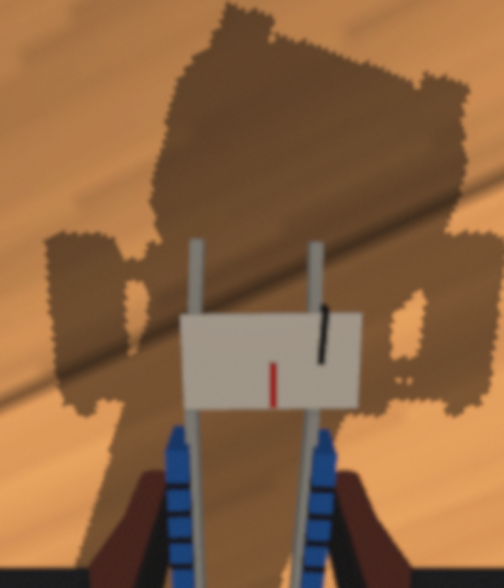

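```bash
cat > tw.py <<'E'
from h import *
def toolcloud(c):
    M=c["mount"]; v,u=np.mgrid[0:420,0:560]; z=c["z_map"]
    p=np.stack([(u-c["cx"])/c["fx"]*z,(v-c["cy"])/c["fy"]*z,z],-1)@M[:3,:3].T+M[:3,3]
    return p,z>0,u,v
def strip(c):
    """red & black bars on the strip -> tool coords (via depth), tips"""
    p,ok,u,v=toolcloud(c); h=cv2.cvtColor(c["img"],cv2.COLOR_BGR2HSV).astype(int)
    near=ok&(p[...,2]>-.06)&(p[...,2]<.01)&(abs(p[...,1])<.05)&(p[...,0]>.02)
    S=near&(p[...,0]<.062)
    red=S&((h[...,0]<8)|(h[...,0]>172))&(h[...,1]>110)
    blk=S&(h[...,2]<60)&(h[...,1]<90)
    return p,near,red,blk
E
python3 - <<'E'
from tw import *
np.set_printoptions(precision=4,suppress=True)
c=pickle.load(open("g3.pkl","rb")); p,near,red,blk=strip(c)
for n,m in(("red",red),("blk",blk)): print(n,m.sum(),p[m].mean(0) if m.any() else "",p[m].min(0),p[m].max(0))
a=c["z_map"]>0; a&=(p[...,2]>-.06)&(p[...,2]<.01)&(abs(p[...,1])<.05)
q=p[a]
for x0 in np.arange(-.08,.1,.008):
    t=q[(q[:,0]>=x0)&(q[:,0]<x0+.008)]
    if len(t):
        y=np.sort(t[:,1]); s=y[y>0]; r=y[y<=0]
        print(round(x0,3),len(t),t[:,0].max(),"L",(r.min(),r.max()) if len(r) else "","R",(s.min(),s.max()) if len(s) else "","z",np.percentile(t[:,2],[5,50,95]))
E
```

```text
red 62 [ 0.0404  0.0066 -0.0409] [ 0.0349  0.006  -0.0421] [ 0.0458  0.0072 -0.0395]
blk 43 [ 0.0536  0.0184 -0.0408] [ 0.0467  0.0177 -0.0428] [ 0.0595  0.0191 -0.0394]
-0.08 135 -0.07205544112430876 L (np.float64(-0.011642221286423043), np.float64(-0.008378672108017036)) R (np.float64(0.005551784317262757), np.float64(0.00885531791748071)) z [-0.0345 -0.0335 -0.0254]
-0.072 132 -0.06442489864413958 L (np.float64(-0.012724137335321465), np.float64(-0.009039345052459312)) R (np.float64(0.006778864038584036), np.float64(0.010092281579936706)) z [-0.0346 -0.0336 -0.0265]
-0.064 71 -0.05864409033839765 L (np.float64(-0.013377944709208984), np.float64(-0.01000063238097844)) R (np.float64(0.007493806854406451), np.float64(0.011187957231790906)) z [-0.0346 -0.034  -0.0322]
-0.048 4 -0.04011105374219123 L (np.float64(-0.012121044687681841), np.float64(-0.012023490435177225)) R (np.float64(0.01068023449134428), np.float64(0.010782160373091078)) z [-0.0262 -0.0254 -0.0242]
-0.04 88 -0.03201036364599609 L (np.float64(-0.015186363804045443), np.float64(-0.011888123296177706)) R (np.float64(0.01
[... 2222 characters left out ...]
np.float64(0.0003861520768788275), np.float64(0.027876442125679878)) z [-0.0398 -0.0384 -0.0374]
0.056 542 0.06382403353962819 L (np.float64(-0.016141677624120533), np.float64(-0.0001116974352876795)) R (np.float64(0.0003935085875583028), np.float64(0.027584395650511184)) z [-0.0402 -0.0379 -0.0319]
0.064 229 0.07197072944961996 L (np.float64(-0.014163499743768255), np.float64(-0.011032843624894045)) R (np.float64(0.015308317060020674), np.float64(0.01857500590553956)) z [-0.034  -0.0329 -0.0267]
0.072 85 0.0751228436831645 L (np.float64(-0.014018878931373855), np.float64(-0.01090495027521528)) R (np.float64(0.015333253203556507), np.float64(0.018302843765731883)) z [-0.0342 -0.0328 -0.0261]
```

The hold is good: gap 43.6–44.2 mm at 3.5 N, as the spring predicts. In the crop the tips are at (196,240) and (316,242), the red mark at (273,385) and the pointer at (323,335). In tool coordinates the tips' inner faces are at y -10.9 and +15.3 mm, x 75, mid z -30 mm. The pointer is about 11.5 mm short of the mark. Now to a standoff before the sherd, then a re-measure.

```bash
cat > look.py <<'E'
from tw import *
np.set_printoptions(precision=4,suppress=True)
def look(tag):
    c=shot("wrist"); pickle.dump(c,open(tag+".pkl","wb")); p,near,red,blk=strip(c); ok=c["z_map"]>0
    out={}
    tip=ok&(p[...,2]>-.045)&(p[...,2]<-.02)&(p[...,0]>.064)&(p[...,0]<.08)&(abs(p[...,1])<.03)
    y=p[tip]; y=y[y[:,2]<-.031]
    l,r=y[y[:,1]<0],y[y[:,1]>0]
    print(tag,"tips L",l[:,1].min(),l[:,1].max(),"R",r[:,1].min(),r[:,1].max(),"xmax",l[:,0].max(),r[:,0].max(),"z",np.median(l[:,2]),np.median(r[:,2]))
    if red.any() and blk.any(): print(" red",red.sum(),p[red].mean(0),"blk",blk.sum(),p[blk].mean(0),p[blk].min(0),p[blk].max(0))
    h=ok&(p[...,2]<-.04)&(p[...,2]>-.065)&(p[...,0]>.058)&(p[...,0]<.12)&(abs(p[...,1])<.02)
    hs=cv2.cvtColor(c["img"],cv2.COLOR_BGR2HSV); h&=hs[...,1]>80
    q=p[h]
    if len(q):
        print(" sherd",len(q),"xmin",np.sort(q[:,0])[:3],"ztop",q[:,2].min())
        for a in np.arange(.06,.12,.008):
            t=q[(q[:,0]>=a)&(q[:,0]<a+.008)]
            if len(t)>3: print("  ",round(a,3),len(t),t[:,1].min(),np.median(t[:,1]),t[:,1].max())
    print(" gap",sensors.current_finger_gap(),"F",sensors.current_grip_force(),"W",sensors.current_wrist_force(),"t",sensors.current_time_s(),sensors.current_eef_pos())
    return c
E
python3 - <<'E'
from look import *
psi=.133; u=np.array([np.cos(psi),np.sin(psi),0]); T=np.array([.5109,.1542,.055]); o=[np.pi,0,psi]
manip.move_l([.52,-.15,.13],feed=.15)
manip.move_l(T-.06*u+[0,0,.07],ori=o,feed=.2)
manip.move_l(T-.06*u,feed=.12)
manip.move_l(T-.035*u,feed=.1); manip.dwell(.2)
c=look("s1")
cv2.imwrite("pics/s1.png",cv2.resize(c["img"][0:280,160:400],None,fx=2.1,fy=2.1,interpolation=2))
E
```

```text
s1 tips L -0.014600543121062544 -0.01112137739821827 R 0.014983039740191651 0.018171654071076713 xmax 0.07453937857044106 0.07400610323445349 z -0.03308541262744641 -0.033042613617427746
 red 62 [ 0.0401  0.0062 -0.0407] blk 49 [ 0.0533  0.018  -0.0409] [ 0.0463  0.0172 -0.0423] [ 0.0593  0.0186 -0.0395]
 sherd 625 xmin [0.0583 0.0589 0.0593] ztop -0.05283642010349532
   0.092 48 -0.0008484643651015039 0.0009656849462716405 0.003207275376566062
   0.1 216 -0.000823751313376772 0.001331392596196266 0.0035785983438570835
   0.108 242 -0.000813552582080752 0.0013203973887478536 0.0035695324228637673
   0.116 115 -0.00033110927553151514 0.0017000328284076554 0.003897345002244852
 gap 0.04376259609424297 F 3.4947677253764198 W [-0.3706  0.453   0.0715] t 18.7583 [0.4757 0.1496 0.055 ]
```

View pics/s1.png

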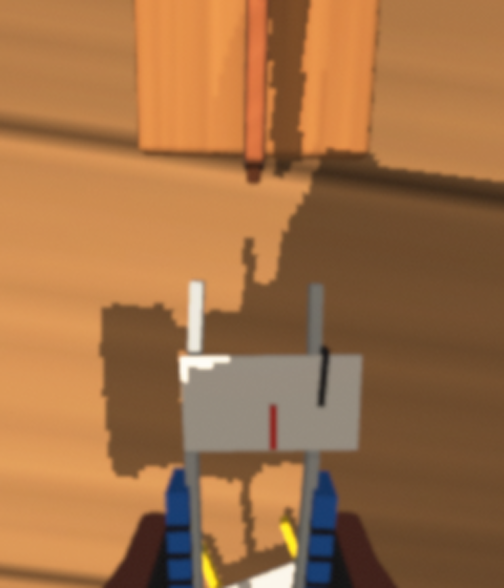

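The standoff view shows the sherd edge ending at crop (254,180), midway between the tips at (195,283) and (316,285). In tool coordinates the sherd is at y +1.3 mm and its top is at 0.1078, so alignment is good. I'll advance 35 mm slowly, then take a first partial squeeze.

Run:
```python
from look import *
psi=.133; u=np.array([np.cos(psi),np.sin(psi),0]); T=np.array([.5109,.1542,.055])
g=manip.move_l(T,feed=.04,guard=1.8); manip.dwell(.4); print(g)
look("s2")
if not g:
    manip.grab(7.5); manip.dwell(.4); look("s3")
```

```text
False
s2 tips L -0.014564841793812141 -0.0009085609331759162 R 0.0033675426245964543 0.018108355863437335 xmax 0.07450064782429232 0.07990541967128077 z -0.03324617199901225 -0.03313675819931852
 red 61 [ 0.0401  0.0062 -0.0408] blk 49 [ 0.0533  0.018  -0.0408] [ 0.0465  0.0174 -0.0417] [ 0.0593  0.0187 -0.0391]
 sherd 1487 xmin [0.0583 0.0589 0.0595] ztop -0.06476081109053027
   0.06 88 -0.0009430366242703398 0.0009566746911371625 0.003405557743846515
   0.068 174 -0.0009346461383255053 0.0013891571767377041 0.003375901092084664
   0.076 185 -0.0004092055732218358 0.0013929965845436085 0.00377732228996882
   0.084 198 -0.00041878385172531933 0.0017898584945725392 0.0036027187833608744
   0.092 252 -0.0008312768034767471 0.0013451095993374756 0.0041307179987071785
   0.1 255 -0.0007287724562759328 0.0012261134280970422 0.003463764552159272
   0.108 225 -0.0006884599133112685 0.0012437383071292314 0.003206342235438952
   0.116 106 -0.0007357202053853698 0.0012604025073558176 0.003226171768536534
 gap 0.043527372530747246 F 3.49474289873541 W [-0.3191  0.3243 -1.1942] t 20.2333 [0.5109
[... 422 characters left out ...]
0.0011784758675410373 0.003422191837334712
   0.068 179 -0.0009330746988499695 0.0009517598007361642 0.0033733071454073406
   0.076 183 -0.000903743731311862 0.0013877089122482369 0.0037725491324913
   0.084 196 -0.0004142187830497373 0.0017872664568411101 0.0037192128546302936
   0.092 250 -0.0008332285621239651 0.0013372897017650041 0.004120260108087701
   0.1 248 -0.0007292631301986093 0.0012209286348782787 0.0034864002905818352
   0.108 221 -0.0006860232360713835 0.0012379057759224943 0.0032187407189724995
   0.116 107 -0.0007163040648221784 0.001255841045506547 0.0032231178763130666
 gap 0.03902325339545306 F 7.424251958727837 W [-0.3078 -0.467  -0.1273] t 20.9583 [0.5109 0.1542 0.055 ]
```

Everything tracks the spring model: pointer 5.5 mm short at 7.4 N, about 1.6 mm per N. The sherd sits midway with 15 mm of depth margin. I'll step to 9.8 N, measure, then trim.

Run:
```python
from look import *
manip.grab(9.8); manip.dwell(.5)
c=look("s4"); p,near,red,blk=strip(c)
d=p[blk].mean(0)[1]-p[red].mean(0)[1]; print("resid",d)
F=9.8+d/.0016
if 0.0004<d<.003:
    print("->",F); manip.grab(F); manip.dwell(.6); c=look("s5"); p,near,red,blk=strip(c); print("resid",p[blk].mean(0)[1]-p[red].mean(0)[1])
cv2.imwrite("pics/f.png",cv2.resize(c["img"][20:260,180:380],None,fx=2.5,fy=2.5,interpolation=2))
tip=(c["z_map"]>0)&(p[...,2]>-.036)&(p[...,2]<-.031)&(p[...,0]>.066)&(p[...,0]<.077)
q=p[tip]; l=q[(q[:,1]<-.0025)];r=q[q[:,1]>.005]; print("inner",l[:,1].min(),l[:,1].max(),r[:,1].min(),r[:,1].max(),l[:,0].max(),r[:,0].max())
sh=(c["z_map"]>0)&(p[...,2]<-.048)&(p[...,2]>-.054)&(abs(p[...,1]-.0013)<.003); print("edge x",np.sort(p[sh][:,0])[:6])
```

```text
s4 tips L -0.008853811716447358 -0.0009013837226125956 R 0.003361415043935067 0.012497013151080245 xmax 0.0772045892028324 0.07354380330313152 z -0.03319187941921564 -0.03314735092561412
 red 68 [ 0.0391  0.0112 -0.0408] blk 46 [ 0.053   0.0129 -0.0406] [ 0.046   0.0124 -0.0426] [ 0.0594  0.0136 -0.0392]
 sherd 1474 xmin [0.0583 0.059  0.059 ] ztop -0.0649693603656971
   0.06 89 -0.0009474106486015482 0.0009634664864719711 0.0033964596251694753
   0.068 178 -0.000930298826890025 0.0011668177211888841 0.0033794928984024974
   0.076 183 -0.0009050247368728556 0.001387624108735515 0.0037662852909135284
   0.084 197 -0.0004130230837625057 0.0017830439014482411 0.0037510726633947214
   0.092 251 -0.0008280408954405856 0.0013406415445368922 0.004142382762434957
   0.1 245 -0.000726557671222723 0.0012240249311591654 0.0034565398456345604
   0.108 220 -0.0006860275581079058 0.0012344131836263122 0.0032026597668508698
   0.116 105 -0.0007139361333648842 0.0012584155997721034 0.0032277887663390865
 gap 0.036393118938620996 F 9.691637009382248 W [ 0.5678 -0.2965 -1.3369] t 21.775 [0.5109 0.1542
[... 680 characters left out ...]
9 -0.00041238430961857623 0.0017872494327241149 0.003754625813124928
   0.092 245 -0.0008342481139287114 0.0013377401448266745 0.004114590214081039
   0.1 247 -0.0007263343014502737 0.0012260209928900549 0.0034678065116578306
   0.108 220 -0.0006831665651339113 0.0012376526791495496 0.0031933707013493125
   0.116 108 -0.0007146982136736673 0.0012581383242568321 0.003219461836982414
 gap 0.0350720341496799 F 10.781620591878891 W [ 0.1272  0.054  -0.836 ] t 22.675 [0.5109 0.1542 0.055 ]
resid -8.491002415250172e-05
inner -0.00723327073645632 -0.004034421193551422 0.008275302245247492 0.011468745118844258 0.07403859276126402 0.07391794450835963
edge x [0.0639 0.064  0.064  0.064  0.064  0.064 ]
```

View pics/f.png

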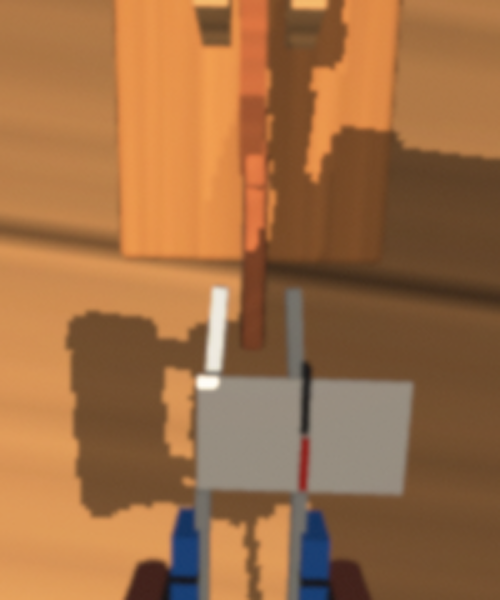

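In the final view the black pointer bar (305,400) runs straight into the red mark (304,463), with a residual of about 0.1 mm. The tips at (219,290) and (294,292) lie either side of the sherd, about 10 mm past its edge, with at least 3 mm clearance. I'm handing it in.

```bash
python3 -c "
from workcell import manip,sensors
print(manip.sign_off(),sensors.current_time_s(),sensors.current_finger_gap())"
```

```text
the job is handed in; nothing more can be done
the job is handed in; nothing more can be done
```

The job is handed in, but no verdict came back. The tweezers are held straddling the sherd's free edge about 10 mm past it, the pointer on the red mark to about 0.1 mm (gap about 12.3 mm), and clear of the sherd by at least 3 mm; the first grasp missed without moving anything because the fingertips end about 25 mm short of the stated TCP, and the second held.

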